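Flip down the burette stand's prop leg and hold its frame upright

TASK

The folding burette stand is leaning forward with its prop leg folded up behind it. With the frame still leaning, flip the prop leg over its centre and fully down; then bring the frame upright by its top bar and finish while still holding it, keeping the front-heavy frame steady and upright so that a colleague can tighten the thumbscrew. Do not shove or knock over the other things on the bench.

Things in the scene. Friction and masses are not known exactly. Their poses are not given: they have to be found in the camera images.
- stand: Burette stand: fixed grey base plate 250 (x) x 230 (y) x 12 mm, screwed down. Origin on the bench under the frame's hinge axis; plate from x = -100 to +150 mm. Own +x points to the stand's back, away from the robot; +y is parallel to the hinge axis, which is 40 mm above the bench between two dark blocks at y = +-106 mm.
- frame_lean (a joint): Lean of the aluminium frame on its base hinge, rad. 0 = upright, positive = leaning to the stand's -x (robot) side; range -0.03 to 0.50, starts at 0.50. Two 14 mm posts at y = +-90 mm, crossbar 115 mm and top bar 205 mm from the hinge. Front-heavy (about 0.8 kg with clamp), no latch: let go anywhere, even upright, it tips back to 0.50. Under 5 N at the top bar carries it.
- frame: The hinged aluminium frame of the stand, with its white clamp and two amber burette tubes on the -x side and the prop leg on its back. Origin on the hinge axis in the middle, z along the posts to the top bar, y along the hinge axis.
- top_bar (a point): Round top bar of the frame, to hold it by: 16 mm thick, 200 mm long along the stand's y. This point is its middle, 205 mm from the hinge axis (245 mm above the bench when upright). Its middle can be gripped from above once the leg is down; the two amber tubes (y = +-55 mm, 58 mm in front of the frame) end 20 mm below it.
- prop_leg (a joint): Angle of the steel prop leg (kickstand) hinged on the frame's back, rad. 0 = folded up, parallel to the posts and pointing up behind the top bar (start); it swings over the back (+x) and down to 2.46 = fully down. A weak over-centre spring drives it back to 0 below about 1.05, and above that on to 2.46 by itself within 2 s. 1 to 2 N near its end pushes it over.
- leg_hinge (a point): The leg's hinge axis, parallel to the stand's y, in its middle (y = 0): 115 mm along the frame from the frame's hinge axis and 18 mm behind (+x) the plane of the posts.
- leg_foot (a point): Free end of the leg (a 12 mm rod), 165 mm from leg_hinge: centre of a black rubber crossbar 14 mm thick, 80 mm long along the stand's y. Folded up, it stands about 75 mm above the top bar. Leg down and frame upright, it hovers 4 mm over the rubber pad on the base plate (x = 122 mm) that has the thumbscrew.
- beaker: Open glass beaker, 68 mm across, 90 mm tall, beside the stand. Loose; leave alone. Origin at the centre of its underside.
- weigh_boat: Shallow square white plastic weighing boat, 75 x 75 x 18 mm, on the robot's side of the stand. Loose; leave alone. Origin at the centre of its underside.
- amber_bottle: Amber glass bottle with white cap, 60 mm across, 130 mm tall, beside the stand. Loose; leave alone. Origin at the centre of its underside.
- bulb: Black rubber pipette bulb, 54 mm across, 62 mm tall, on the robot's side of the stand. Loose; leave alone. Origin at the centre of its underside.
- cylinder: Glass measuring cylinder, 220 mm tall, foot 84 mm across, at the left of the bench. Loose; leave alone. Origin at the centre of its underside.
- jar: White plastic jar, 64 mm across, 70 mm tall, to the right. Loose; leave alone. Origin at the centre of its underside.
- spatula: Steel spatula, 170 mm long, lying flat at the left. Loose; leave alone.

How it is judged:
By the outcome, as a careful person would: the job done as asked, in the order asked, and still so for the second after the job is handed in, while the arm keeps its last pose, push and grip.
It also fails if it takes over 48 s, if anything falls off the work surface, if the arm or the gripper's body presses on something with over 40 N, if the wrist force passes 120 N, or if a joint passes its speed limit or range.

ROBOT

A 6-joint arm with a two-finger parallel gripper is mounted at the origin on the work surface. World frame = base frame: x ahead of the robot, y to its left, z up, the work surface at z = 0. Lengths are in m, angles in rad, forces in N, time in s.
With the tool pointing down it reaches from about 0.35 to 0.85 m from the base axis. Payload 8.1 kg.
Tool frame: the origin (TCP) lies at the centre of the arm's flange, where the gripper is bolted on; the fingertips stand 186 mm ahead of it and the grasp point (between the pads) lies 167 mm ahead of it (robot.grasp_offset is the distance from the TCP to the grasp point, in m); z points along the fingers, y is the line along which they close (so a half turn about z gives the same grasp; the last joint's range is limited). The gripper opens to 93 mm and grips with 3 to 60 N. Pads are 15 mm wide; open, the fingers measure 128 mm over their backs; the gripper's body (75 mm by 188 mm) begins 65 mm behind the grasp point.
Start: joints at [-1.188, 0.13, 1.488, -0, 1.523, -0.085], TCP at [0.271, -0.536, 0.405] pointing down, gripper open.
Joint ranges: [-2.96, 2.96], [-0.89, 2.26], [0.02, 2.5], [-1.34, 4.48], [0, 2.73], [-2.66, 2.66]. Speed limits (rad/s): [2.39, 2.39, 2.79, 3.14, 3.14, 3.14].

INTERFACE

Orientations are given as a rotation vector (axis times angle).
In Python, from plant import robot gives the robot as it stands.
- The arm moves only by the tool drive_tool, never from a script. Its argument "moves" is one flat list of numbers, 7 for each row, row after row: the finger opening in mm, from 0 to 93, then the shift along the tool's x, y, z in mm, then the turn, a rotation vector about the tool's x, y, z in degrees. A call has 1 to 8 rows; each row shifts and turns the commanded pose from where the row before left it, along the tool's axes as they then stand; what a row does not reach is not made up. A row lasts 1/10 s, in which the tool goes at most 50 mm and 8.59 degrees, less where a joint would pass 70% of its speed; a pose out of reach is approached as far as the arm can. A call is refused whole if a number of a shift passes 50 or a number of a turn 8.59, either way. A call with a gripper value outside its range is refused whole. The fingers move at their own pace and stop on an object; "grip_force" is the grip in N (left out, the last holds). Time passes only in rows, so rows that do not move let the fingers close. It gives the time, the measured TCP pose, the force, the opening and the grip force at its end, in the units of the state.
- robot.read_state(): the state, without advancing time (a new reading comes with each control period).
- robot.read_camera(name): name is "side" or "top"; returns a dict with "color" (400x640x3 uint8, red, green, blue), "depth" (400x640 float32, m along the optical axis (not along the pixel's ray), 0 where there is no reading), "mtx" (3x3 intrinsics, pixels), "dist_coeffs" ([k1, k2, p1, p2, k3] as OpenCV has them; the pictures are not rectified), "R" (3x3) and "t" (3): a world point X has camera coordinates R X + t. Camera axes: x right, y down, z forward; pixel columns grow to the right and rows downward; lengths in m; the calibration is good to about 2 mm. A picture is of the moment at which its call begins.
- robot.close_job(): hands the job in; it is judged then, once.
The state is a dict: "t": time; "q": joint angles; "dq": joint speeds; "joint_torque": joint torques, N m; "tool_pos": TCP position; "orientation": TCP orientation; "force": force on the tool from outside, world axes, zero at the start; "wrist_torque": the same for the moment, N m; "opening": finger opening in m; "gripper_force": force on a finger pad.
Only numpy, scipy, OpenCV 4.12 (cv2) and the standard library are available. Lean on these libraries where they do the work, as an engineer would, in place of code of your own. Each camera call takes 0.05 s, during which the arm holds its last target. There are 200 camera calls.

## Working session

There is one attempt and no reset: what is moved stays moved. The work goes in short steps, Python scripts to look and compute and a tool call to move; the robot and the scene stay as the last step left them, time stands still between calls to the robot, and variables do not carry over. Pictures are saved under pics/ and viewed, at most 10 in all, crops included, and the job is handed in when it is done.

Besides the shell and the picture viewer there is one more tool, called after "Call:" in YAML: its name, and indented under it one key for each argument. drive_tool: Moves the arm, as the interface text tells. Its arguments: {"type":"object","properties":{"moves":{"type":"array","items":{"type":"number"}},"grip_force":{"type":"number"}},"required":["moves"]}

```bash
mkdir -p pics; cat > h.py <<'E'
import numpy as np,cv2
from plant import robot
def cam(n,save=None):
    c=robot.read_camera(n)
    if save: cv2.imwrite('pics/'+save,c['color'][:,:,::-1])
    np.savez('last_'+n+'.npz',**{k:np.array(v) for k,v in c.items()})
    return c
def pt(c,u,v,r=1,d=None):
    if d is None:
        p=c['depth'][v-r:v+r+1,u-r:u+r+1]; p=p[p>0]; d=np.median(p) if len(p) else np.nan
    x=cv2.undistortPoints(np.array([[[u,v]]],float),c['mtx'],c['dist_coeffs'])[0,0]
    return c['R'].T@(np.array([x[0]*d,x[1]*d,d])-c['t'])
E
python3 -c "
from h import *
for n in('top','side'):
    c=cam(n,n+'0.png');print(n,-c['R'].T@c['t'],c['R'][2])
s=robot.read_state();print(s)"
```

```text
top [ 2.56602776e-01 -1.33513514e-03  1.67337353e+00] [ 0.19197249 -0.01282918 -0.98131645]
side [0.03445006 0.61284957 1.17236028] [ 0.41457537 -0.49103979 -0.76616394]
{'t': 0.1, 'q': array([-1.18840042e+00,  1.31075414e-01,  1.48914950e+00, -1.28532619e-06,
        1.52297562e+00, -8.53845708e-02]), 'dq': array([-0.00020751, -0.0020359 , -0.00293635,  0.00061308,  0.00071076,
       -0.00152889]), 'joint_torque': array([ 1.87310063e-03, -5.61340356e+01, -4.93093836e+01,  7.69622298e-02,
        2.91609485e-02, -7.21923266e-05]), 'tool_pos': array([ 0.27049822, -0.53534576,  0.40380966]), 'orientation': array([-3.05450706e+00, -7.27738352e-01,  3.75503089e-04]), 'force': array([-0.73021147,  0.66501003, -0.12258012]), 'wrist_torque': array([ 0.00273705, -0.04984055, -0.00641292]), 'gripper_force': 0.0, 'opening': 0.09295449834615252}
```

View pics/top0.png

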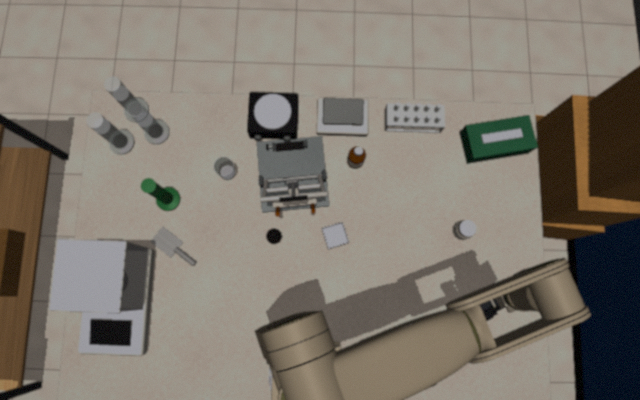

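View pics/side0.png

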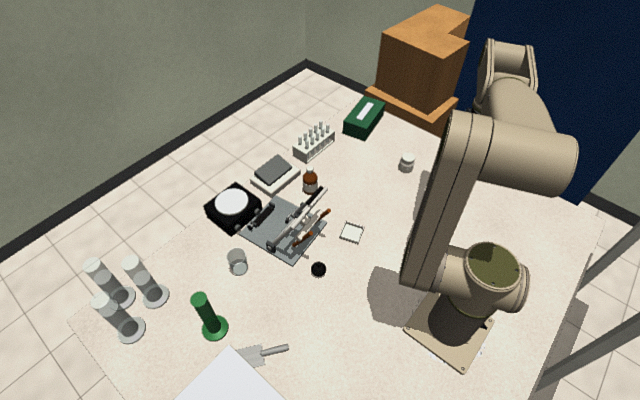

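The top view shows the stand around (293,175), with the bulb at (274,236), boat at (335,235), beaker at (226,169) and bottle at (357,156). The side view shows the stand around (280,225). I'll enlarge both.

```bash
python3 -c "
from h import *
t=cv2.imread('pics/top0.png')[85:255,200:380];s=cv2.imread('pics/side0.png')[160:290,200:380]
cv2.imwrite('pics/c0.png',np.vstack([cv2.resize(t,(720,680),interpolation=2)])[:600])
cv2.imwrite('pics/c1.png',cv2.resize(s,(792,572),interpolation=2))
c=dict(np.load('last_top.npz'))
for n,u,v in [('bulb',274,236),('boat',335,235),('beaker',226,169),('bottle',357,156)]: print(n,pt(c,u,v).round(3))
# points in stand area by height
m=[]
for v in range(90,225):
  for u in range(245,340):
    p=pt(c,u,v,0)
    if p[2]>0.15: m.append((u,v,*p.round(3)))
for a in m: print(*a)
" | head -150
```

```text
bulb [0.438 0.118 0.055]
boat [ 0.453 -0.083  0.002]
beaker [0.67  0.297 0.004]
bottle [ 0.703 -0.145  0.101]
283 179 0.607 0.091 0.15
286 179 0.607 0.081 0.153
287 179 0.606 0.078 0.157
288 179 0.608 0.075 0.151
296 179 0.608 0.05 0.152
297 179 0.609 0.047 0.151
282 180 0.603 0.094 0.153
284 180 0.603 0.087 0.156
287 180 0.604 0.078 0.153
288 180 0.604 0.075 0.151
289 180 0.604 0.072 0.152
290 180 0.604 0.069 0.152
291 180 0.604 0.065 0.156
292 180 0.604 0.062 0.155
293 180 0.604 0.059 0.154
294 180 0.603 0.056 0.159
295 180 0.603 0.053 0.16
296 180 0.604 0.05 0.158
297 180 0.604 0.047 0.156
287 181 0.6 0.078 0.158
288 181 0.599 0.074 0.16
289 181 0.6 0.072 0.157
290 181 0.599 0.068 0.16
291 181 0.6 0.065 0.157
292 181 0.6 0.062 0.157
293 181 0.6 0.059 0.159
294 181 0.599 0.056 0.163
295 181 0.601 0.053 0.157
296 181 0.6 0.05 0.16
297 181 0.601 0.047 0.157
287 182 0.596 0.078 0.158
288 182 0.597 0.075 0.156
289 182 0.598 0.072 0.153
290 182 0.597 0.068 0.157
291 182 0.598 0.065 0.153
292 182 0.595 0.062 0.167
293 182 0.595 0.058 0.168
294 182 0.596 0.056 0.162
295 182 0.597 0.053 0.
[... 2238 characters left out ...]
579 0.077 0.151
288 188 0.579 0.074 0.15
289 188 0.579 0.071 0.152
290 188 0.578 0.068 0.154
291 188 0.567 0.062 0.21
292 188 0.563 0.058 0.226
293 188 0.562 0.055 0.233
294 188 0.563 0.052 0.228
295 188 0.579 0.052 0.154
297 188 0.579 0.046 0.153
298 188 0.579 0.043 0.154
320 188 0.578 -0.026 0.17
321 188 0.576 -0.028 0.18
322 188 0.574 -0.031 0.189
323 188 0.573 -0.034 0.192
324 188 0.574 -0.037 0.191
264 189 0.573 0.148 0.154
270 189 0.574 0.13 0.153
272 189 0.573 0.124 0.155
281 189 0.575 0.096 0.151
283 189 0.575 0.09 0.151Traceback (most recent call last):
  File "<string>", line 14, in <module>
    for a in m: print(*a)
                ~~~~~^^^^
BrokenPipeError: [Errno 32] Broken pipe
```

View pics/c0.png

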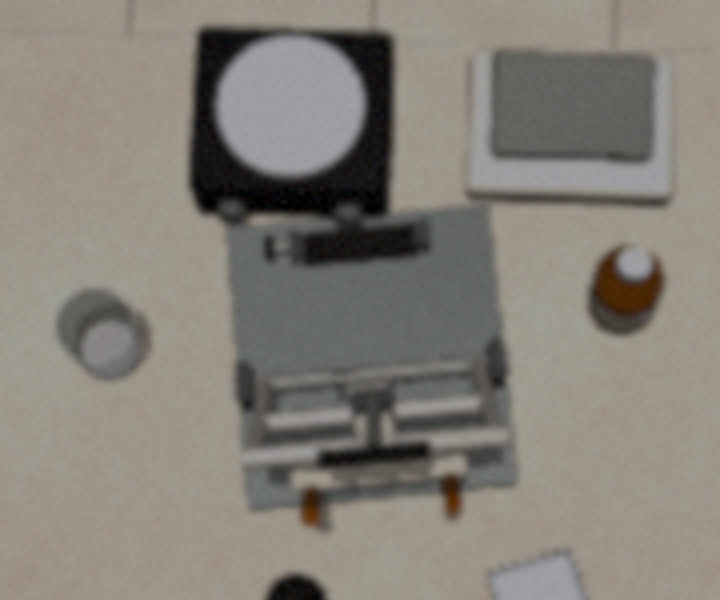

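View pics/c1.png

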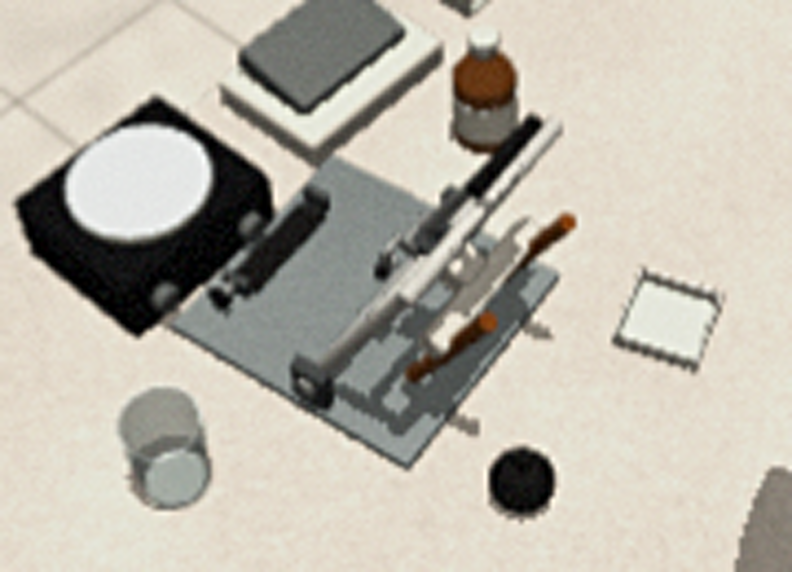

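The enlarged top view puts the plate corners at full-image (257,140.5), (322,136), (329,205.5) and (262.5,212). The black foot runs (280,199)–(307.5,196.7) and the top bar (260.7,200)–(327,194). The side crop shows the leg folded up behind the frame and the pad and thumbscrew at the back of the plate.

```bash
cat >> h.py <<'E'
def ray(c,u,v,z):
    x=cv2.undistortPoints(np.array([[[u,v]]],float),c['mtx'],c['dist_coeffs'])[0,0]
    o=-c['R'].T@c['t']; d=c['R'].T@np.array([x[0],x[1],1]); return o+d*(z-o[2])/d[2]
def proj(c,X): return cv2.projectPoints(np.array(X,float).reshape(-1,3),cv2.Rodrigues(c['R'])[0],c['t'],c['mtx'],c['dist_coeffs'])[0][:,0]
E
python3 -c "
from h import *
c=dict(np.load('last_top.npz'));s=dict(np.load('last_side.npz'))
W=np.array([ray(c,u,v,.012) for u,v in[(257,140.5),(322,136),(329,205.5),(262.5,212)]])[:,:2]
L=np.array([(.15,.115),(.15,-.115),(-.1,-.115),(-.1,.115)])
a=L-L.mean(0);b=W-W.mean(0)
th=np.arctan2((a[:,0]*b[:,1]-a[:,1]*b[:,0]).sum(),(a*b).sum())
R=np.array([[np.cos(th),-np.sin(th)],[np.sin(th),np.cos(th)]])
o=W.mean(0)-R@L.mean(0);print('yaw',np.degrees(th),'o',o);print(W-(L@R.T+o))
np.savez('stand.npz',th=th,o=o)
def w(x,y,z): return np.array([*(o+R@[x,y]),z])
def fr(l,x,y,z): return w(x*np.cos(l)-z*np.sin(l),y,.04+z*np.cos(l)+x*np.sin(l))
l=.5
P={'bar+':fr(l,0,.1,.205),'bar-':fr(l,0,-.1,.205),'foot+':fr(l,.018,.04,.28),'foot-':fr(l,.018,-.04,.28),'hinge':fr(l,.018,0,.115),'tubes':fr(l,-.058,.055,.185)}
for k,v in P.items(): print(k,v.round(3),proj(c,v).round(1),(proj(s,v)-[200,160]).round(1)*4.4)
for n,u,v in [('ika',273,110),('bal',343,110)]: print(n,pt(c,u,v).round(3))
P=np.array([pt(c,u,v) for u,v in [(270,135),(252,137),(296,134),(296,110),(325,134)]]);print(P.round(3))
"
```

```text
yaw 6.8335660861692045 o [0.63653106 0.06407709]
[[ 0.00186292 -0.00115451]
 [-0.00212211  0.00186295]
 [ 0.00087504  0.00183595]
 [-0.00061585 -0.0025444 ]]
bar+ [0.527 0.152 0.22 ] [[260.2 199.5]] [[404.8 301.4]]
bar- [ 0.551 -0.047  0.22 ] [[327.3 193.6]] [[557.48 124.08]]
foot+ [0.514 0.09  0.294] [[279.5 199.7]] [[474.76 192.28]]
foot- [0.524 0.01  0.294] [[307.8 197.2]] [[538.12 119.68]]
hinge [0.597 0.059 0.15 ] [[292.9 182.4]] [[423.28 231.88]]
tubes [0.491 0.102 0.175] [[277.4 214.2]] [[489.72 320.76]]
ika [0.86  0.138 0.083]
bal [ 0.877 -0.099  0.06 ]
[[ 0.785  0.148  0.044]
 [ 0.781  0.211  0.028]
 [ 0.787  0.059  0.057]
 [ 0.867  0.061  0.073]
 [ 0.803 -0.041  0.019]]
```

Call:
drive_tool:
  moves: [0, 0, 0, -6, 0, 0, -8.5, 0, 0, 0, -6, 0, 0, -8.5, 0, 0, 0, -6, 0, 0, -8.5, 0, 0, 0, -6, 0, 0, -8.5, 0, 0, 0, -6, 0, 0, -8.5, 0, 0, 0, -6, 0, 0, -8.5, 0, 0, 0, -6, 0, 0, -8.5, 0, 0, 0, -6, 0, 0, -8.5]
  grip_force: 25

```text
t: 0.9
tool_pos: [0.2705, -0.5354, 0.4523]
orientation: [-2.119, -2.318, -0.001]
force: [-0.2, 0.6, -0.4]
opening: 0.0332
gripper_force: 0.0
```

```bash
cat >> h.py <<'E'
from scipy.spatial.transform import Rotation as Ro
def rel(sx,sy,z):
    "tool-frame shift (mm) from the present TCP to put the GRASP POINT at stand (sx,sy,z); turn (deg) to make tool y = stand x"
    s=robot.read_state();d=np.load('stand.npz');th=float(d['th']);c,n=np.cos(th),np.sin(th)
    T=Ro.from_rotvec(s['orientation']);M=T.as_matrix()
    g=np.array([*(d['o']+np.array([c*sx-n*sy,n*sx+c*sy])),z])
    goal=g+np.array([0,0,.167]); G=np.array([[-n,c,0],[c,n,0],[0,0,-1]]).T
    G=np.array([[n,-c,0],[c,n,0],[0,0,-1]]).T if np.linalg.det(G)<0 else G
    gp=s['tool_pos']+M[:,2]*.167; p=gp[:2]-d['o']
    print('t',round(s['t'],2),'grasp stand',(np.array([c*p[0]+n*p[1],-n*p[0]+c*p[1]])*1e3).round(1),(gp[2]*1e3).round(1),'shift',(M.T@(goal-s['tool_pos'])*1e3).round(1),'turn',np.degrees(Ro.from_matrix(M.T@G).as_rotvec()).round(2),'F',s['force'].round(1),'op',s['opening'])
E
python3 -c "
from h import *
rel(-.168,0,.281)"
```

```text
t 0.9 grasp stand [-434.8 -551.5] 285.3 shift [559.3 250.4   4.9] turn [-0.02 -0.06 -1.68] F [-0.2  0.6 -0.4] op 0.03318221108968817
```

Call:
drive_tool:
  moves: [0, 0, 0, 0, 0, 0, -1.7, 0, 46, 22, 0, 0, 0, 0, 0, 46, 22, 0, 0, 0, 0, 0, 46, 22, 0, 0, 0, 0, 0, 46, 22, 0, 0, 0, 0, 0, 46, 22, 0, 0, 0, 0, 0, 46, 22, 0, 0, 0, 0, 0, 46, 22, 0, 0, 0, 0]

```text
t: 1.7
tool_pos: [0.3849, -0.2028, 0.4522]
orientation: [-2.097, -2.339, -0.0]
force: [1.6, 0.9, -0.7]
opening: 0.0008
gripper_force: 0.0
```

```bash
python3 -c "
from h import *
rel(-.168,0,.281)"
```

```text
t 1.7 grasp stand [-281.6 -235. ] 285.2 shift [236.1 111.3   4.3] turn [-0.   -0.01 -0.56] F [ 1.6  0.9 -0.7] op 0.00077945833466956
```

Call:
drive_tool:
  moves: [0, 46, 22, 0, 0, 0, -0.6, 0, 46, 22, 0, 0, 0, 0, 0, 46, 22, 0, 0, 0, 0, 0, 46, 22, 0, 0, 0, 0, 0, 30, 15, 4, 0, 0, 0, 0, 15, 8, 0, 0, 0, 0, 0, 0, 0, 0, 0, 0, 0, 0, 0, 0, 0, 0, 0, 0]

```text
t: 2.5
tool_pos: [0.4658, 0.0323, 0.4482]
orientation: [-2.08, -2.354, 0.001]
force: [-0.2, -0.3, -0.3]
opening: 0.0006
gripper_force: 0.0
```

```bash
python3 -c "
from h import *
rel(-.168,0,.281)
rel(.085,0,.281)
c=cam('top');s=cam('side')
t=c['color'][85:255,200:380,::-1];u=s['color'][100:290,180:430,::-1]
cv2.imwrite('pics/c2.png',np.hstack([cv2.resize(t,(340,320),interpolation=2),cv2.resize(u,(421,320),interpolation=2)]))
"
```

```text
t 2.5 grasp stand [-173.5  -11.2] 281.2 shift [11.2  5.3  0.2] turn [-0.06  0.01  0.22] F [-0.2 -0.3 -0.3] op 0.0006100797183563927
t 2.5 grasp stand [-173.5  -11.2] 281.2 shift [ 1.020e+01  2.583e+02 -1.000e-01] turn [-0.06  0.01  0.22] F [-0.2 -0.3 -0.3] op 0.0006100797183563927
```

View pics/c2.png

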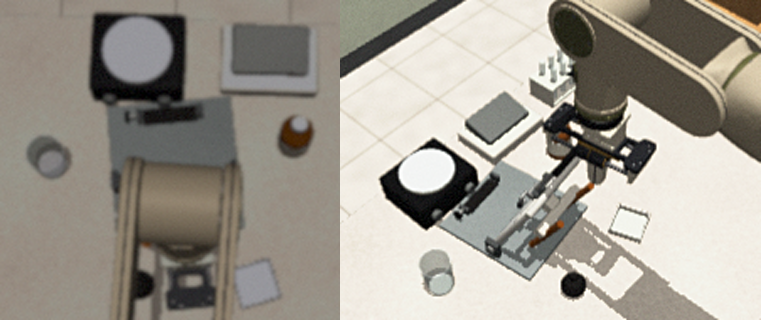

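The gripper stands clear just in front of the rubber foot (right panel, about (590,150)). Now I'll push the foot back gently.

Call:
drive_tool:
  moves: [0, 11, 5, 0, 0, 0, 0, 0, 0, 16, 0, 0, 0, 0, 0, 0, 16, 0, 0, 0, 0, 0, 0, 16, 0, 0, 0, 0, 0, 0, 16, 0, 0, 0, 0, 0, 0, 16, 0, 0, 0, 0, 0, 0, 16, 0, 0, 0, 0, 0, 0, 16, 0, 0, 0, 0]

```text
t: 3.4
tool_pos: [0.5814, 0.0576, 0.4488]
orientation: [-2.082, -2.353, -0.0]
force: [-0.2, 0.8, 0.3]
opening: 0.0005
gripper_force: 0.5
```

Call:
drive_tool:
  moves: [0, 0, 16, 0, 0, 0, 0, 0, 0, 16, 0, 0, 0, 0, 0, 0, 16, 0, 0, 0, 0, 0, 0, 16, 0, 0, 0, 0, 0, 0, 16, 0, 0, 0, 0, 0, 0, 16, 0, 0, 0, 0, 0, 0, 16, 0, 0, 0, 0, 0, 0, 16, 0, 0, 0, 0]

```text
t: 4.2
tool_pos: [0.7085, 0.0733, 0.4486]
orientation: [-2.082, -2.353, -0.0]
force: [-0.5, -0.3, 0.4]
opening: 0.0003
gripper_force: 0.0
```

```bash
python3 -c "
from h import *
rel(.085,0,.281)
s=cam('side')
u=s['color'][130:290,180:400,::-1]
cv2.imwrite('pics/c3.png',cv2.resize(u,(770,560),interpolation=2))
"
```

```text
t 4.2 grasp stand [72.5  0.7] 281.6 shift [-0.7 12.5  0.6] turn [ 0.   -0.01  0.17] F [-0.5 -0.3  0.4] op 0.0003211546428165171
```

View pics/c3.png

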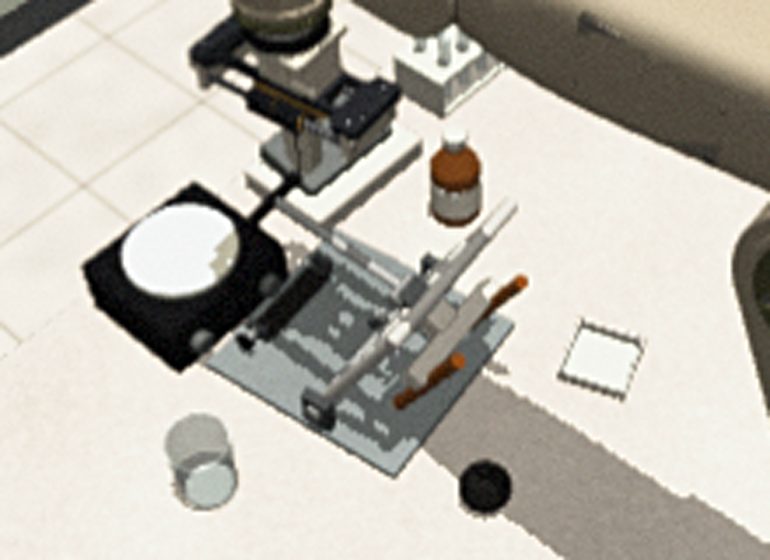

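The leg is swinging over (foot at about (270,200) in the crop) and the frame still leans. I'll push a little more and let the leg finish.

Call:
drive_tool:
  moves: [0, 0, 14, 0, 0, 0, 0, 0, 0, 10, 0, 0, 0, 0, 0, 0, 0, 0, 0, 0, 0, 0, 0, 0, 0, 0, 0, 0, 0, 0, 0, 0, 0, 0, 0, 0, 0, 0, 0, 0, 0, 0, 0, 0, 0, 0, 0, 0, 0, 0, 0, 0, 0, 0, 0, 0]

```text
t: 5.05
tool_pos: [0.7313, 0.0765, 0.449]
orientation: [2.08, 2.355, 0.0]
force: [1.5, 0.4, 0.2]
opening: 0.0001
gripper_force: 0.0
```

Call:
drive_tool:
  moves: [60, 0, 0, -10, 0, 0, 0, 60, 0, -40, -10, 0, 0, 0, 60, 0, -40, 0, 0, 0, 0, 60, 0, -40, 0, 0, 0, 0, 60, 0, -40, 0, 0, 0, 0, 60, 0, -20, 0, 0, 0, 0, 60, 0, 0, 0, 0, 0, 0, 60, 0, 0, 0, 0, 0, 0]

```text
t: 5.85
tool_pos: [0.5531, 0.0543, 0.47]
orientation: [2.079, 2.353, 0.002]
force: [0.7, -0.1, 0.5]
opening: 0.0583
gripper_force: 0.0
```

```bash
python3 -c "
from h import *
rel(-.098,0,.220)
s=cam('side')
d=np.load('stand.npz');th=float(d['th'])
for ph in(2.0,2.46):
  a=ph-.5;x,z=-.0393+.165*np.sin(a),.1495+.165*np.cos(a)
  for y in(.04,-.04): print(ph,((proj(s,[*(d['o']+[x*np.cos(th)-y*np.sin(th),x*np.sin(th)+y*np.cos(th)]),z])-[180,130])*3.5).round())
u=s['color'][130:290,180:400,::-1]
cv2.imwrite('pics/c4.png',cv2.resize(u,(770,560),interpolation=2))
"
```

```text
t 5.85 grasp stand [-83.6   0.1] 303.0 shift [ -0.1 -14.2  83. ] turn [0.13 0.01 0.26] F [ 0.7 -0.1  0.5] op 0.0583241588771927
2.0 [[251. 237.]]
2.0 [[300. 188.]]
2.46 [[269. 287.]]
2.46 [[316. 238.]]
```

View pics/c4.png

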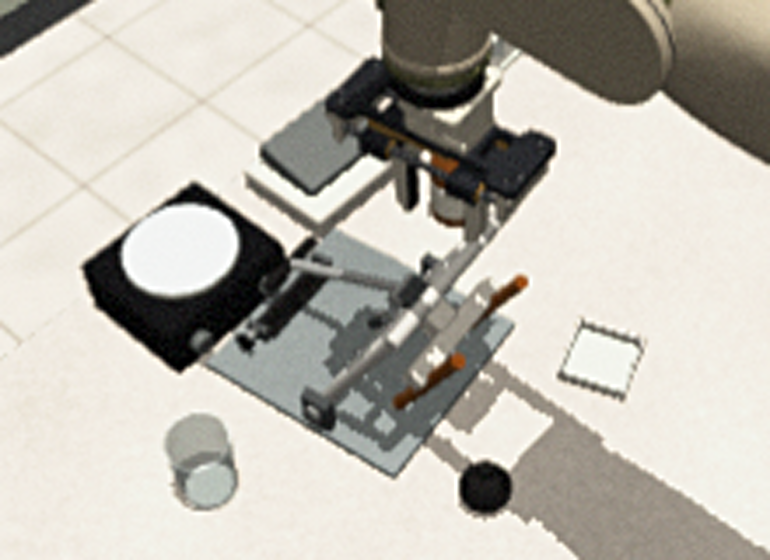

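The leg's foot lies at about (268,287)–(316,240) in the crop, matching the fully-down prediction, and the frame still leans. Now I'll lower onto the top bar.

Call:
drive_tool:
  moves: [60, 0, -14, 0, 0, 0, 0, 60, 0, 0, 20, 0, 0, 0, 60, 0, 0, 20, 0, 0, 0, 60, 0, 0, 20, 0, 0, 0, 60, 0, 0, 13, 0, 0, 0, 60, 0, 0, 10, 0, 0, 0, 60, 0, 0, 0, 0, 0, 0, 60, 0, 0, 0, 0, 0, 0]
  grip_force: 20

```text
t: 6.7
tool_pos: [0.5394, 0.0525, 0.3863]
orientation: [2.079, 2.355, 0.0]
force: [0.6, -1.1, 0.5]
opening: 0.0601
gripper_force: 0.0
```

```bash
python3 -c "
from h import *
rel(-.098,0,.220)"
```

```text
t 6.7 grasp stand [-97.8   0.1] 219.3 shift [-0.1 -0.2 -0.7] turn [0.02 0.   0.27] F [ 0.6 -1.1  0.5] op 0.06013779774414669
```

Call:
drive_tool:
  moves: [10, 0, 0, 0, 0, 0, 0, 10, 0, 0, 0, 0, 0, 0, 10, 0, 0, 0, 0, 0, 0, 10, 0, 0, 0, 0, 0, 0, 10, 0, 0, 0, 0, 0, 0, 10, 0, 0, 0, 0, 0, 0, 10, 0, 0, 0, 0, 0, 0, 10, 0, 0, 0, 0, 0, 0]

```text
t: 7.5
tool_pos: [0.5404, 0.0527, 0.3859]
orientation: [2.077, 2.352, 0.007]
force: [14.5, 1.4, -7.6]
opening: 0.0151
gripper_force: 20.0
```

```bash
python3 -c "
from h import *
rel(0,0,.245);print(robot.read_state()['gripper_force'])
for l in np.linspace(.5,0,9): print((-205*np.sin(l)).round(1),(40+205*np.cos(l)).round(1))"
```

```text
t 7.5 grasp stand [-95.9   0.1] 218.9 shift [ -0.6  96.9 -25.5] turn [ 0.32 -0.    0.27] F [14.5  1.4 -7.6] op 0.015070031223475932
19.998322427272797
-98.3 219.9
-86.9 225.7
-75.1 230.8
-63.0 235.1
-50.7 238.6
-38.2 241.4
-25.6 243.4
-12.8 244.6
-0.0 245.0
```

Call:
drive_tool:
  moves: [10, 0, 6, -3, 0, 0, 0, 10, 0, 6, -3, 0, 0, 0, 10, 0, 6, -2.6, 0, 0, 0, 10, 0, 6, -2.5, 0, 0, 0, 10, 0, 6, -2.2, 0, 0, 0, 10, 0, 6, -2.1, 0, 0, 0, 10, 0, 6, -1.8, 0, 0, 0, 10, 0, 6, -1.7, 0, 0, 0]

```text
t: 8.3
tool_pos: [0.5873, 0.0586, 0.4059]
orientation: [2.079, 2.354, 0.002]
force: [-4.5, -0.3, 5.7]
opening: 0.0154
gripper_force: 20.0
```

```bash
python3 -c "
from h import *
rel(0,0,.245);print(robot.read_state()['gripper_force'])"
```

```text
t 8.3 grasp stand [-49.3   0.4] 238.9 shift [-0.6 49.6 -6.1] turn [0.09 0.01 0.27] F [-4.5 -0.3  5.7] op 0.015386674386148581
20.002794563770294
```

Call:
drive_tool:
  moves: [10, 0, 7, -1.5, 0, 0, 0, 10, 0, 7, -1.5, 0, 0, 0, 10, 0, 7, -1, 0, 0, 0, 10, 0, 7, -0.8, 0, 0, 0, 10, 0, 7, -0.6, 0, 0, 0, 10, 0, 7, -0.4, 0, 0, 0, 10, 0, 6, -0.2, 0, 0, 0, 10, 0, 0, 0, 0, 0, 0]

```text
t: 9.1
tool_pos: [0.635, 0.0645, 0.4106]
orientation: [2.079, 2.355, 0.001]
force: [-1.6, 0.5, 3.0]
opening: 0.0154
gripper_force: 20.0
```

Call:
drive_tool:
  moves: [10, 0, 0, 0, 0, 0, 0, 10, 0, 0, 0, 0, 0, 0, 10, 0, 0, 0, 0, 0, 0]

```text
t: 9.4
tool_pos: [0.6341, 0.0644, 0.4105]
orientation: [-2.08, -2.355, -0.0]
force: [-1.6, 0.5, 2.4]
opening: 0.0154
gripper_force: 20.0
```

```bash
python3 -c "
from h import *
rel(0,0,.245);print(robot.read_state()['gripper_force'])
s=cam('side')
d=np.load('stand.npz');th=float(d['th'])
def P(x,y,z): return ((proj(s,[*(d['o']+[x*np.cos(th)-y*np.sin(th),x*np.sin(th)+y*np.cos(th)]),z])[0]-[190,130])*4).round()
for l in(0,.03,.06): print(l,'bar ends',[P(-.205*np.sin(l),y,.04+.205*np.cos(l)) for y in(.1,-.1)],'foot',[P((.122)*1-.023*l,y,.023+.122*l) for y in (.04,-.04)])
u=s['color'][130:275,190:390,::-1]
cv2.imwrite('pics/c5.png',cv2.resize(u,(800,580),interpolation=2))
"
```

```text
t 9.4 grasp stand [-2.4  0.6] 243.5 shift [-0.6  2.4 -1.5] turn [-0.   -0.    0.27] F [-1.6  0.5  2.4] op 0.015391168931477637
20.00283658504486
0 bar ends [array([305., 319.]), array([451., 166.])] foot [array([268., 365.]), array([320., 310.])]
0.03 bar ends [array([312., 322.]), array([457., 169.])] foot [array([268., 363.]), array([320., 308.])]
0.06 bar ends [array([318., 326.]), array([463., 172.])] foot [array([268., 361.]), array([321., 306.])]
```

View pics/c5.png

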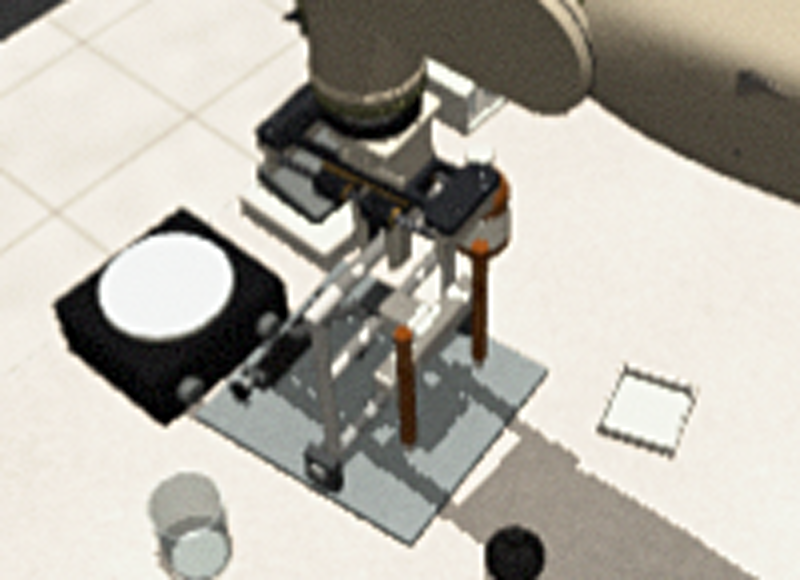

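Call:
drive_tool:
  moves: [10, 0, 2, 0, 0, 0, 0, 10, 0, 2, 0, 0, 0, 0, 10, 0, 0, 0, 0, 0, 0, 10, 0, 0, 0, 0, 0, 0, 10, 0, 0, 0, 0, 0, 0, 10, 0, 0, 0, 0, 0, 0]

```text
t: 10.05
tool_pos: [0.6382, 0.0649, 0.4105]
orientation: [-2.079, -2.355, 0.0]
force: [-2.1, -0.2, 2.7]
opening: 0.0153
gripper_force: 20.0
```

```bash
python3 -c "
from h import *
rel(0,0,.245)
s=cam('side');u=s['color'][165:255,235:345,::-1]
cv2.imwrite('pics/c6.png',cv2.resize(u,(726,594),interpolation=2))
d=np.load('stand.npz');th=float(d['th'])
def P(x,y,z): return ((proj(s,[*(d['o']+[x*np.cos(th)-y*np.sin(th),x*np.sin(th)+y*np.cos(th)]),z])[0]-[235,165])*6.6).round()
print([P(x,.115,.012) for x in(-.1,.15)],'post left top/bottom',P(0,.09,.245),P(0,.09,.06),'tube top',P(-.058,.055,.225),'foot end',P(.122,.04,.023))
"
```

```text
t 10.05 grasp stand [1.7 0.7] 243.5 shift [-0.6 -1.8 -1.5] turn [-0.01 -0.01  0.27] F [-2.1 -0.2  2.7] op 0.015326042236801184
[array([382., 665.]), array([ 26., 449.])] post left top/bottom [220. 281.] [254. 495.] tube top [363. 312.] foot end [146. 371.]
```

View pics/c6.png

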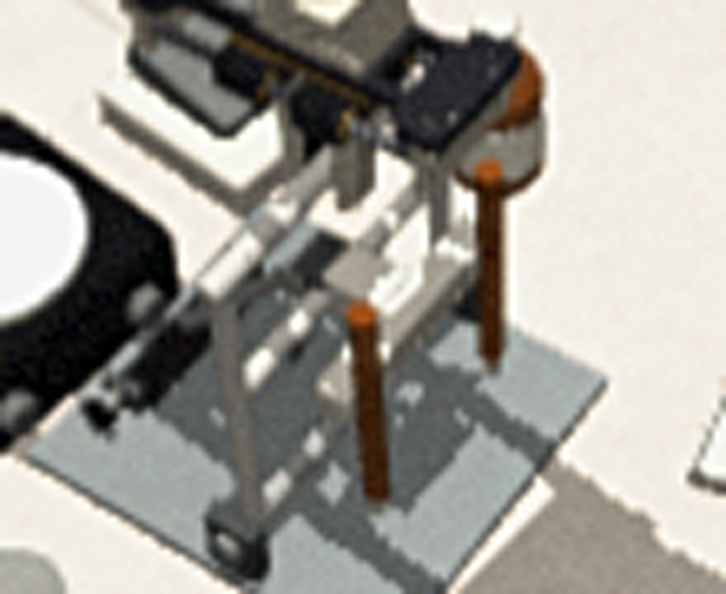

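The tube top appears at (362,312), against (363,312) predicted for upright. The leg is down, the bar is gripped and the forces are steady, so I'm handing in.

```bash
python3 -c "
from plant import robot
print(robot.close_job())"
```

```text
the job is handed in; nothing more can be done
None
```

I flipped the prop leg fully down with the frame still leaning, then brought the frame upright by its top bar. I handed the job in at about 10 s with the arm still holding it and nothing on the bench disturbed in the pictures. The hand-in returned no verdict, and I judged upright from the last picture and the arm's position, to within about 0.01 to 0.02 rad.

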